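# Lock the stop screw of a precision lift with its lever jam nut

### The arm

A 6-joint arm with a two-finger parallel gripper is mounted at the origin on the work surface. World frame = base frame: x ahead of the robot, y to its left, z up, the work surface at z = 0. Lengths are in m, angles in rad, forces in N, time in s.
With the tool pointing down it reaches from about 0.375 to 0.9 m from the base axis. Payload 3.1 kg.
Tool frame: the origin (TCP) lies at the very end of the fingers, on their centre line; the grasp point (between the pads) lies 19 mm behind it; z points along the fingers, y is the line along which they close (so a half turn about z gives the same grasp; the last joint's range is limited). The gripper opens to 87 mm and grips with 3 to 60 N. Pads are 19 mm wide; open, the fingers measure 117 mm over their backs; the gripper's body (75 mm by 190 mm) begins 51 mm behind the grasp point.
Start: joints at [-1.438, 0.527, 1.433, -0, 1.181, -0.178], TCP at [0.192, -0.595, 0.223] pointing down, gripper open.
Joint ranges: [-3.08, 3.08], [-0.75, 2.2], [0.22, 2.44], [-1.43, 4.57], [0, 2.65], [-2.85, 2.85]. Speed limits (rad/s): [2.79, 2.79, 3.14, 3.14, 3.14, 3.14].

### API

Orientations are given as a unit quaternion [x, y, z, w].
In Python, from rig import status, viewer, robot gives the robot as it stands.
- The arm moves only by the tool arm_command, never from a script. Its arguments are lists of equal length, an entry for each row: "delta_rot": the turn, a rotation vector about the tool's x, y, z in degrees, a list of three; "delta_pos": the shift along the tool's x, y, z in m, a list of three; "gripper": the closure, from -1 (fully open) to 1 (shut). In form: {"delta_rot": [[rx, ry, rz], ...], "delta_pos": [[dx, dy, dz], ...], "gripper": [gripper, ...]}. A call has 1 to 12 rows; each row is the pose to reach, as a shift and turn from the pose commanded when the call began, along the tool's axes at that moment; what a row does not reach only later rows make up. A row lasts 1/12 s, in which the tool goes at most 41.7 mm and 7.16 degrees, less where a joint would pass 70% of its speed; a pose out of reach is approached as far as the arm can. A call with a gripper value outside its range is refused whole. The fingers move at their own pace and stop on an object; "grip_force" is the grip in N (left out, the last holds). Time passes only in rows, so rows that repeat a pose let the fingers close. It gives the time, the measured TCP pose, the force, the opening and the grip force at its end, in the units of the state.
- status.get_obs(): the state, without advancing time (a new reading comes with each control period).
- viewer.camera(name): name is "scene" or "top"; returns a dict with "pixels" (400x640x3 uint8, blue, green, red), "fx", "fy", "cx", "cy" (pixels), "pose" (4x4, takes a point from camera to world coordinates). Camera axes: x right, y down, z forward; pixel columns grow to the right and rows downward; lengths in m; the calibration is good to about 2 mm. A picture is of the moment at which its call begins. There is no depth.
- robot.hand_in(): hands the job in; it is judged then, once.
The state is a dict: "time": time; "q": joint angles; "joint_velocities": joint speeds; "joint_torque": joint torques, N m; "position": TCP position; "tool_rot": TCP orientation; "ft_force": force on the tool from outside, world axes, zero at the start; "moment": the same for the moment, N m; "grip_width": finger opening in m; "grip_force": force on a finger pad.
Only numpy, scipy, OpenCV 4.12 (cv2) and the standard library are available. Lean on these libraries where they do the work, as an engineer would, in place of code of your own. Each camera call takes 0.05 s, during which the arm holds its last target. There are 200 camera calls.

### The job

Lock the lift's stop screw. Slip the open-ended spanner from its rubber mat fully onto the lower hex nut, with its handle beside the guide column that will stop it from turning clockwise, then swing the jam nut's lever clockwise until it comes up solid, without heaving on it any further and without letting the lower nut turn along beyond taking up the spanner's play. Finally take the spanner off the nut and lay it flat back on its mat, leaving the other things where they are.

Things in the scene. Friction and masses are not known exactly. Their poses are not given: they have to be found in the camera images.
- spanner_grip (a point): Grip point on the handle of a steel open-ended spanner lying on the rubber mat: 242 mm long, 9 mm thick, about 0.3 kg; handle bar 20 mm wide. Half-way up the thickness, 75 mm behind the jaw centre, close to the balance point. Its x axis points along the spanner towards the open jaws, z up. A grip of 40 N keeps it level when lifted
- spanner_jaw (a point): Centre of the spanner's jaws, half-way up its thickness: the nut's axis lies here (within 2 mm) when fully home. Straight parallel jaws 37.5 mm apart, open towards +x, flaring over the last 13 mm; throat 22 mm behind this point, jaw tips 24 mm ahead, head up to 66 mm wide, handle end 218 mm behind
- nut_centre (a point): Centre of the lower nut, half-way up: steel hex, 36 mm across flats, 20 mm high, on the flat top plate of the lift (10 mm below this point), on the vertical stop screw's axis. Frame turns with the nut, flats face its +y and -y: the spanner slides on level, lying on or up to 4 mm over the plate, its x along this +x, handle towards -x and 1 to 13 mm clear of the guide column
- lower_nut (a joint): Lower nut's angle, rad, growing clockwise seen from above; starts at -0.06 to 0.0. 0.25 N m turns it: unless held, the jam nut drags it along. Held by the spanner it first takes up the play (spanner comes to lean on the column, nut turns in the jaws) and stops somewhere between 0.1 and 0.2. The setting is lost beyond 0.26 or below -0.26
- jam (a joint): Angle of the lever jam nut relative to the lower nut, rad, growing clockwise seen from above (tighter). Starts at 0 to 0.25, solid at 0.75 when the spring washer under it is flat; must end above 0.735. Takes 0.4 N m at first, 0.6 N m just before solid (5 to 9 N at the knob); stays where it is let go
- lever_knob (a point): Centre of the black ball knob, 26 mm diameter, on the jam nut's lever: 95 mm from the screw's axis, 56 mm over the lift's top plate; turns about the screw's axis. The lever slopes up from the hub, which is 31 mm in diameter and 25 to 50 mm over the plate (the spanner passes below it); the bare screw end reaches 67 mm over the plate
- column_top (a point): Top centre of the guide column that stops the spanner: ground steel rod, 16 mm diameter, standing 20 mm out of the lift's top plate, 166 mm from the screw's axis, on the clockwise side of the handle. Heaving on the lever marks it: over 9 N from the spanner, reached with about 18 N at the knob once solid. Three more such rods stand at the plate's other corners
- mat: The spanner's black rubber mat, 290 x 120 mm, 4 mm thick, long side along its x; origin at the centre of its underside, on the bench. It lies to the left or the right of the lift
- lift: The fixed lift: blue lower plate and aluminium breadboard top plate, 280 (x) x 240 (y) mm, upper face 75 mm over the bench; origin at the centre of the underside. The screw's axis lies at x +60, y +69.5 mm, the stopping guide column at x -105, y +90 mm, the other three columns at (+-105, +-90) mm
- bubble_level: Bystander: round bubble level, 44 mm diameter, 15 mm high, loose on the lift's top plate; origin under its centre
- lens_tube: Bystander: black lens tube standing on the bench, 54 mm diameter, 88 mm high; origin under its centre
- tray: Bystander: grey parts tray 200 x 130 x 30 mm, fixed on the bench on the side opposite the mat; origin under its centre

How it is judged:
By the outcome, as a careful person would: the job done as asked, in the order asked, and still so for the second after the job is handed in, with the robot touching nothing.
It also fails if it takes over 72 s, if anything falls off the work surface, if the arm or the gripper's body presses on something with over 40 N, if the wrist force passes 120 N, or if a joint passes its speed limit or range.

## Working session

There is one attempt and no reset: what is moved stays moved. The work goes in short steps, Python scripts to look and compute and a tool call to move; the robot and the scene stay as the last step left them, time stands still between calls to the robot, and variables do not carry over. Pictures are saved under pics/ and viewed, at most 10 in all, crops included, and the job is handed in when it is done.

Besides the shell and the picture viewer there is one more tool, called in YAML: its name, and indented under it one key for each argument. arm_command: Moves the arm, as the interface text tells. Its arguments: {"type":"object","properties":{"delta_rot":{"type":"array","items":{"type":"array","items":{"type":"number"}}},"delta_pos":{"type":"array","items":{"type":"array","items":{"type":"number"}}},"gripper":{"type":"array","items":{"type":"number"}},"grip_force":{"type":"number"}},"required":["delta_rot","delta_pos","gripper"]}

```bash
mkdir -p pics
cat > h.py <<'E'
import numpy as np, cv2
from rig import status, viewer, robot
from scipy.spatial.transform import Rotation as R
def snap(n,f=None):
    c=viewer.camera(n); c['pixels']=np.array(c['pixels'],np.uint8); c['pose']=np.array(c['pose'])
    if f: cv2.imwrite('pics/'+f,c['pixels'])
    return c
def ray(c,u,v):
    d=c['pose'][:3,:3]@np.array([(u-c['cx'])/c['fx'],(v-c['cy'])/c['fy'],1]); return c['pose'][:3,3],d
def onz(c,u,v,z):
    o,d=ray(c,u,v); return o+d*(z-o[2])/d[2]
def proj(c,p):
    q=np.linalg.inv(c['pose'])@np.append(p,1); return np.array([c['fx']*q[0]/q[2]+c['cx'],c['fy']*q[1]/q[2]+c['cy']])
def tri(c1,p1,c2,p2):
    o1,d1=ray(c1,*p1); o2,d2=ray(c2,*p2); d1=d1/np.linalg.norm(d1); d2=d2/np.linalg.norm(d2)
    t=np.linalg.lstsq(np.c_[d1,-d2],o2-o1,rcond=None)[0]; a=o1+d1*t[0]; b=o2+d2*t[1]
    return (a+b)/2,np.linalg.norm(a-b)
E
python3 - <<'E'
from h import *
for n in ['scene','top']:
    c=snap(n,n+'0.png'); print(n,c['fx'],c['fy'],c['cx'],c['cy']); print(c['pose'].round(4))
s=status.get_obs(); print(s)
E
```

```text
scene 381.4980734390681 381.4980734390681 326.7938245536231 195.32741177742116
[[-0.3013  0.5057 -0.8084  1.3649]
 [ 0.9534  0.1447 -0.2648  0.2487]
 [-0.0169 -0.8505 -0.5257  0.6412]
 [ 0.      0.      0.      1.    ]]
top 394.37916992689026 394.37916992689026 321.795646156404 203.74996209177246
[[ 0.1053 -0.9685  0.2257  0.3851]
 [-0.9944 -0.1029  0.0224 -0.0187]
 [ 0.0015 -0.2268 -0.9739  0.9794]
 [ 0.      0.      0.      1.    ]]
{'time': 0.1, 'q': array([-1.43750509e+00,  5.28342443e-01,  1.43380671e+00,  1.07780431e-05,
        1.18135952e+00, -1.78494379e-01]), 'joint_velocities': array([-4.70201009e-05, -3.40137534e-03, -3.69760597e-03, -4.03799706e-04,
        3.32709285e-04, -5.09930286e-04]), 'joint_torque': array([-3.94259541e-04, -4.40986025e+01, -1.77149731e+01,  6.34996709e-02,
        5.33883681e-02, -4.27212092e-05]), 'position': array([ 0.19166894, -0.59418818,  0.22167802]), 'tool_rot': array([ 9.87873170e-01,  1.55260044e-01,  2.66329383e-05, -9.57651654e-04]), 'ft_force': array([-0.19508421, -0.63690471, -0.07303849]), 'moment': array([ 0.04668817, -0.00621271, -0.0270653 ]), 'grip_force': 0.0, 'grip_width': 0.0870119299284547}
```

View pics/top0.png

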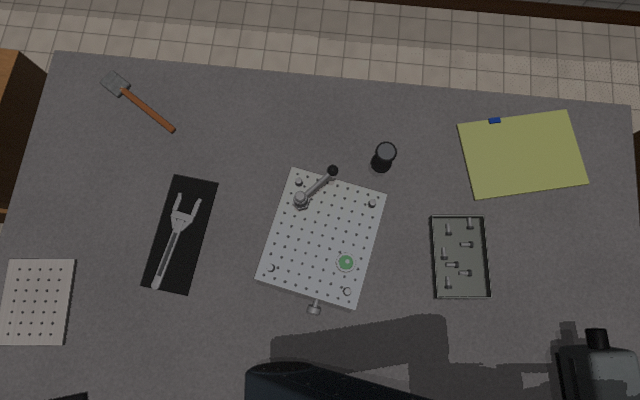

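View pics/scene0.png

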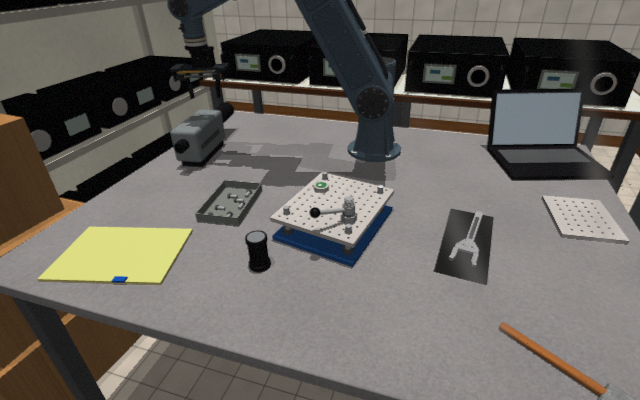

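Top view: the mat and spanner are on the left (jaws at 185,215; handle end at 156,285). The nut is at about (300,200), knob (333,171), stopping column (270,268) and level (345,262). I'll take a composite close-up and get numbers from masks.

Run:
```python
from h import *
t=snap('top'); s=snap('scene')
def crop(c,x,y,w,h,k): return cv2.resize(c['pixels'][y:y+h,x:x+w],None,fx=k,fy=k,interpolation=cv2.INTER_CUBIC)
a=crop(t,135,165,90,140,4); b=crop(t,250,160,110,140,4)
cv2.imwrite('pics/t1.png',np.hstack([a,b]))
a=crop(s,430,200,70,85,4.5); b=crop(s,270,170,107,85,4.5)
cv2.imwrite('pics/s1.png',np.hstack([a,b]))
# masks, both views
for n,c,mr,pr in [('top',t,(135,165,225,305),(250,160,395,315)),('scene',s,(430,200,500,290),(268,165,400,250))]:
    g=c['pixels'].astype(int).max(2)
    def big(m,r):
        z=np.zeros(m.shape,np.uint8); z[r[1]:r[3],r[0]:r[2]]=m[r[1]:r[3],r[0]:r[2]]
        k=cv2.findContours(z,cv2.RETR_EXTERNAL,cv2.CHAIN_APPROX_NONE)[0]; return max(k,key=cv2.contourArea)
    m=big(g<45,mr); print(n,'mat',cv2.approxPolyDP(cv2.convexHull(m),4,True)[:,0].tolist())
    sp=big(g>90,(mr[0]+8,mr[1]+8,mr[2]-8,mr[3]-5)); print(' spanner',cv2.minAreaRect(sp),cv2.boxPoints(cv2.minAreaRect(sp)).round(1).tolist())
    p=big(g>120,pr); print(' plate',cv2.approxPolyDP(cv2.convexHull(p),4,True)[:,0].tolist(),cv2.contourArea(p))
```

```text
top mat [[174, 175], [218, 183], [187, 295], [140, 285]]
 spanner ((171.6417694091797, 242.13143920898438), (23.405433654785156, 100.87310791015625), 21.03750991821289) [[142.60000610351562, 285.0], [178.8000030517578, 190.89999389648438], [200.6999969482422, 199.3000030517578], [164.5, 293.3999938964844]]
 plate [[292, 167], [386, 194], [354, 309], [254, 278]] 11369.0
scene mat [[443, 241], [456, 275], [434, 270]]
 spanner ((464.5, 237.0), (58.0, 53.0), 90.0) [[438.0, 208.0], [491.0, 208.0], [491.0, 266.0], [438.0, 266.0]]
 plate [[399, 165], [399, 249], [268, 249], [268, 186], [299, 165]] 6653.0
```

View pics/t1.png

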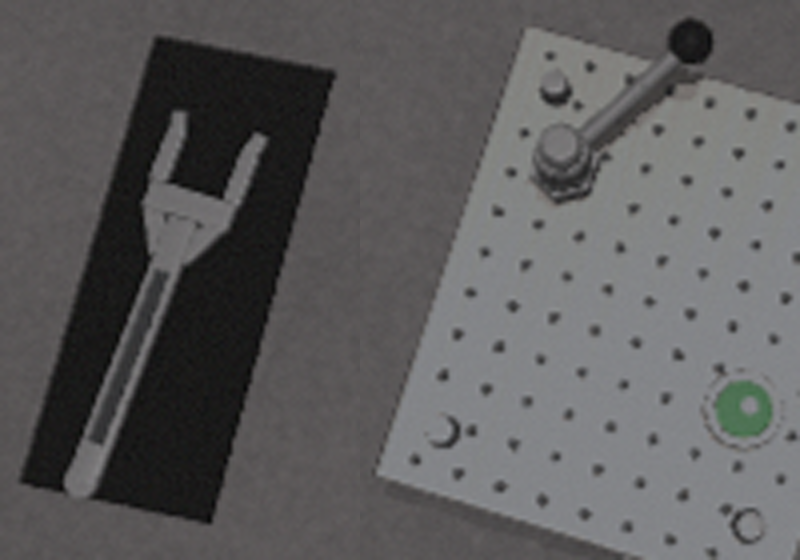

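View pics/s1.png

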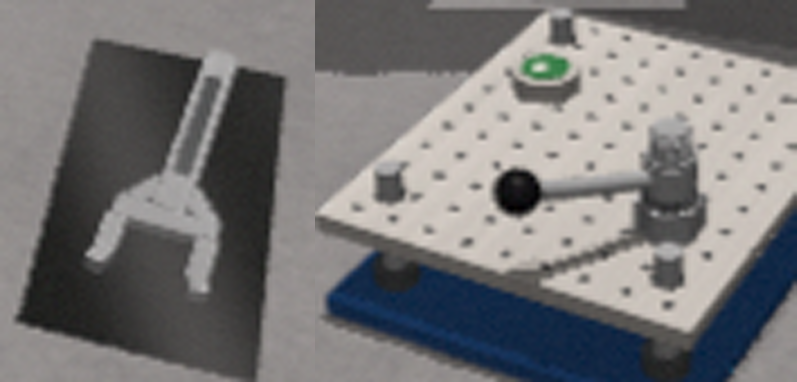

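The close-ups show the spanner's jaw tips at top px (179.5,193) and (200.5,199), and the handle end at (155,288). Column tops are at (298.8,180), (270.8,267.5) and (347.5,291.3), and the knob is at (332.5,170). I found the same features in the scene view, so I can triangulate.

Run:
```python
from h import *
t=snap('top'); s=snap('scene')
T=lambda x,y,r:((x-(360 if r else 0))/4+(250 if r else 135),y/4+(160 if r else 165))
S=lambda x,y,r:((x-(315 if r else 0))/4.5+(270 if r else 430),y/4.5+(170 if r else 200))
F={'tipL':((178,113,0),(203,291,0)),'tipR':((262,136,0),(95,260,0)),'end':((80,495,0),(221,53,0)),
'mat TL':((157,37,0),(256,382,0)),'mat TR':((334,72,0),(18,320,0)),'mat BR':((212,522,0),(93,40,0)),'mat BL':((22,482,0),(285,76,0)),
'col++':((555,80,1),(668,253,1)),'col--':((749,522,1),(562,15,1)),'knob':((690,41,1),(518,191,1)),'screwtop':((562,138,1),(670,125,1)),
'plate TL':((526,28,1),(690,330,1)),'level':((743,408,1),(546,68,1))}
for k,(a,b) in F.items():
    p,e=tri(t,T(*a),s,S(*b)); print(k,(p*1000).round(1),'gap',round(e*1000,1))
    z={'t':.013,'e':.013,'m':.004,'c':.095,'k':.131,'s':.142,'p':.075,'l':.09}[k[0]]
    print('    onz',(onz(t,*T(*a),z)*1000).round(1)[:2],(onz(s,*S(*b),z)*1000).round(1)[:2])
print('stopcol',onz(t,*T(443,430,1),.095),onz(s,380,189,.095))
# knob / level refined
for c,r in((t,(320,160,345,185)),(s,(300,200,325,225))):
    g=c['pixels'][r[1]:r[3],r[0]:r[2]].max(2)<45; y,x=np.nonzero(g); print('knob px',x.mean()+r[0],y.mean()+r[1],g.sum())
# plate edges, sub-px intersect with lines
```

```text
tipL [598.9 368.3   9.1] gap 4.3
    onz [598.2 364.4] [602.5 369.6]
tipR [589.6 312.3   9.3] gap 4.0
    onz [589. 309.] [593.1 313.9]
end [358.7 382.4   8.8] gap 3.9
    onz [359.1 378.6] [363.9 383.5]
mat TL [650.1 395.3  -1.3] gap 3.9
    onz [648.7 390.9] [655. 396.]
mat TR [ 6.385e+02  2.764e+02 -4.000e-01] gap 3.2
    onz [637.6 273.5] [642.8 277.8]
mat BR [351.1 303.8  -0.5] gap 4.1
    onz [351.6 300.2] [356.8 305.4]
mat BL [362.4 422.4   0.9] gap 4.2
    onz [362.7 418.8] [365.7 423.7]
col++ [641.5  63.3  91.6] gap 3.8
    onz [641.   61.1] [645.4  66.3]
col-- [401.6 -73.1  91.9] gap 3.1
    onz [401.9 -74.4] [406.8 -69.7]
knob [661.1 -13.5 130.3] gap 3.1
    onz [661.4 -15. ] [661.7 -11.6]
screwtop [594.4  51.1 142.3] gap 4.2
    onz [595.   49.2] [593.3  53. ]
plate TL [677.9  85.7  72.2] gap 2.5
    onz [677.3  84.1] [681.   87.7]
level [463.5 -64.3  86.8] gap 3.3
    onz [463.8 -65.7] [468.4 -60.8]
stopcol [0.43370385 0.09894906 0.095     ] [0.45227876 0.10609745 0.095     ]
knob px 332.14736842105265 170.38947368421051 95
knob px 314.75 212.25 68
```

```bash
cat >> h.py <<'E'
def tool(): 
    s=status.get_obs(); return np.array(s['position']),R.from_quat(s['tool_rot'])
def go(*P):
    """targets (x,y,z mm, yaw deg): print delta_rot, delta_pos, rows needed"""
    p,r=tool()
    for x,y,z,yaw in P:
        q=R.from_euler('z',yaw,degrees=True)*R.from_euler('x',180,degrees=True)
        d=np.array([x,y,z])/1000-p; rv=np.degrees((r.inv()*q).as_rotvec())
        print('rot',rv.round(2).tolist(),'pos',r.inv().apply(d).round(4).tolist(),'rows>=',round(max(np.linalg.norm(d)/.0417,np.linalg.norm(rv)/7.16),1))
def st():
    s=status.get_obs(); x=R.from_quat(s['tool_rot']).as_matrix()
    print('t',round(s['time'],2),'p',(np.array(s['position'])*1000).round(1),'yaw',round(np.degrees(np.arctan2(x[1,0],x[0,0])),2),'down',x[:,2].round(3),'F',np.round(s['ft_force'],1),'w',round(s['grip_width']*1000,1),'gf',round(s['grip_force'],1))
E
python3 -c "
from h import *
st();go((450,-100,300,0),(500,356,60,-10))"
```

```text
t 0.3 p [ 191.7 -594.6  222.2] yaw 17.86 down [-0.     0.001 -1.   ] F [ 0.3 -0.4  0.1] w 87.0 gf 0.0
rot [-0.04, -0.0, 17.86] pos [0.3976, -0.3916, -0.0775] rows>= 13.5
rot [-0.04, 0.0, 27.86] pos [0.585, -0.8101, 0.1629] rows>= 24.3
```

arm_command:
  delta_rot:
    - [0, 0, 18]
    - [0, 0, 18]
    - [0, 0, 18]
    - [0, 0, 18]
    - [0, 0, 18]
    - [0, 0, 18]
    - [0, 0, 18]
    - [0, 0, 18]
    - [0, 0, 18]
    - [0, 0, 18]
    - [0, 0, 18]
    - [0, 0, 18]
  delta_pos:
    - [0.4, -0.39, -0.08]
    - [0.4, -0.39, -0.08]
    - [0.4, -0.39, -0.08]
    - [0.4, -0.39, -0.08]
    - [0.4, -0.39, -0.08]
    - [0.4, -0.39, -0.08]
    - [0.4, -0.39, -0.08]
    - [0.4, -0.39, -0.08]
    - [0.4, -0.39, -0.08]
    - [0.4, -0.39, -0.08]
    - [0.4, -0.39, -0.08]
    - [0.4, -0.39, -0.08]
  gripper: [-0.2, -0.2, -0.2, -0.2, -0.2, -0.2, -0.2, -0.2, -0.2, -0.2, -0.2, -0.2]
  grip_force: 40

```text
time: 1.3
position: [0.4235, -0.1553, 0.294]
tool_rot: [1.0, -0.001, 0.0, 0.0]
ft_force: [1.2, -0.1, -0.1]
grip_width: 0.0523
grip_force: 0.0
```

```bash
python3 -c "
from h import *
st();go((500,356,100,-10),(500,356,60,-10))"
```

```text
t 1.3 p [ 423.5 -155.3  294. ] yaw -0.15 down [ 0.001 -0.    -1.   ] F [ 1.2 -0.1 -0.1] w 52.3 gf 0.0
rot [0.02, -0.04, 9.85] pos [0.075, -0.5116, 0.1938] rows>= 13.2
rot [0.02, -0.04, 9.85] pos [0.0749, -0.5116, 0.2338] rows>= 13.6
```

arm_command:
  delta_rot:
    - [0, 0, 10]
    - [0, 0, 10]
    - [0, 0, 10]
    - [0, 0, 10]
    - [0, 0, 10]
    - [0, 0, 10]
    - [0, 0, 10]
    - [0, 0, 10]
    - [0, 0, 10]
    - [0, 0, 10]
    - [0, 0, 10]
    - [0, 0, 10]
  delta_pos:
    - [0.05, -0.35, 0.02]
    - [0.05, -0.35, 0.02]
    - [0.05, -0.35, 0.02]
    - [0.05, -0.35, 0.02]
    - [0.05, -0.35, 0.02]
    - [0.05, -0.35, 0.02]
    - [0.05, -0.35, 0.02]
    - [0.05, -0.35, 0.02]
    - [0.075, -0.512, 0.22]
    - [0.075, -0.512, 0.22]
    - [0.075, -0.512, 0.22]
    - [0.075, -0.512, 0.22]
  gripper: [-0.2, -0.2, -0.2, -0.2, -0.2, -0.2, -0.2, -0.2, -0.2, -0.2, -0.2, -0.2]

```text
time: 2.3
position: [0.4877, 0.2813, 0.1527]
tool_rot: [0.996, -0.088, 0.001, -0.0]
ft_force: [0.5, -1.1, -0.2]
grip_width: 0.0523
grip_force: 0.0
```

```bash
python3 -c "
from h import *
st();go((500,356,60,-10))"
```

```text
t 2.3 p [487.7 281.3 152.7] yaw -10.1 down [ 0.001  0.    -1.   ] F [ 0.5 -1.1 -0.2] w 52.3 gf 0.0
rot [-0.02, -0.06, -0.1] pos [-0.0011, -0.0757, 0.0928] rows>= 2.9
```

arm_command:
  delta_rot:
    - [0, 0, 0]
    - [0, 0, 0]
    - [0, 0, 0]
    - [0, 0, 0]
    - [0, 0, 0]
  delta_pos:
    - [-0.001, -0.075, 0.09]
    - [-0.001, -0.075, 0.09]
    - [-0.001, -0.075, 0.09]
    - [-0.001, -0.075, 0.09]
    - [-0.001, -0.075, 0.09]
  gripper: [-0.2, -0.2, -0.2, -0.2, -0.2]

```text
time: 2.72
position: [0.4984, 0.3538, 0.0618]
tool_rot: [0.996, -0.087, -0.002, 0.001]
ft_force: [-0.1, 0.2, 0.6]
grip_width: 0.052
grip_force: 0.0
```

Run:
```python
from h import *
st(); t=snap('top'); s=snap('scene'); p,r=tool()
u=proj(t,p); v=proj(s,p); print('tcp px',u,v)
def crop(c,x,y,w,h,k): return cv2.resize(c['pixels'][y:y+h,x:x+w],None,fx=k,fy=k,interpolation=cv2.INTER_CUBIC)
a=crop(t,130,165,100,140,4); b=crop(s,430,165,100,140,4)
for i,(q,o) in ((a,(u,(130,165))),(b,(v,(430,165)))): cv2.circle(i,tuple(int(4*(q[k]-o[k])) for k in (0,1)),3,(0,0,255),-1)
cv2.imwrite('pics/g1.png',np.hstack([a,b]))
```

```text
t 2.72 p [498.4 353.8  61.8] yaw -10.01 down [-0.004 -0.002 -1.   ] F [-0.1  0.2  0.6] w 52.0 gf 0.0
tcp px [168.74601912 228.34677074] [471.55870528 221.99840748]
```

View pics/g1.png

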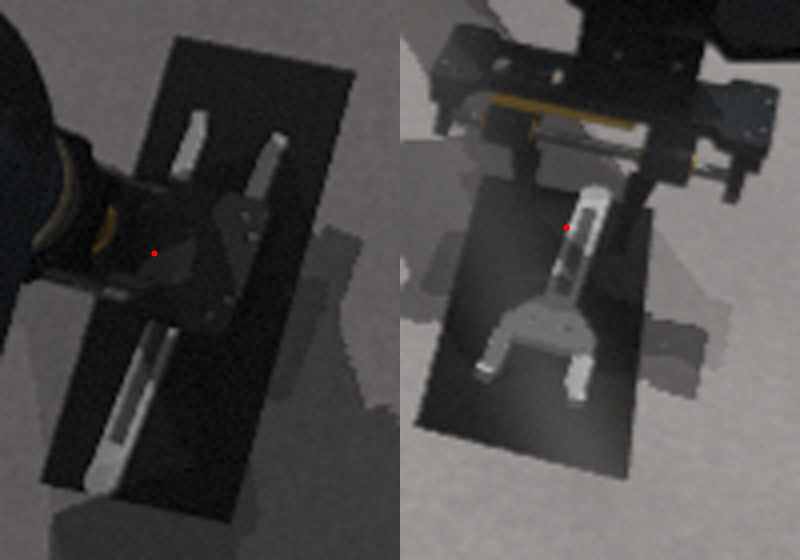

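The fingers straddle the handle: fingertip midpoint in the scene crop is (572,225) against a projected TCP of (566,227). That is good agreement, so I descend and grip.

arm_command:
  delta_rot:
    - [0, 0, 0]
    - [0, 0, 0]
    - [0, 0, 0]
    - [0, 0, 0]
    - [0, 0, 0]
    - [0, 0, 0]
    - [0, 0, 0]
    - [0, 0, 0]
    - [0, 0, 0]
    - [0, 0, 0]
    - [0, 0, 0]
  delta_pos:
    - [0.001, -0.002, 0.035]
    - [0.001, -0.002, 0.048]
    - [0.001, -0.002, 0.055]
    - [0.001, -0.002, 0.055]
    - [0.001, -0.002, 0.055]
    - [0.001, -0.002, 0.055]
    - [0.001, -0.002, 0.055]
    - [0.001, -0.002, 0.055]
    - [0.001, -0.002, 0.055]
    - [0.001, -0.002, 0.055]
    - [0.001, -0.002, 0.055]
  gripper: [-0.2, -0.2, -0.2, -0.2, 1, 1, 1, 1, 1, 1, 1]
  grip_force: 40

```text
time: 3.73
position: [0.5015, 0.3557, 0.0093]
tool_rot: [0.996, -0.088, 0.0, -0.0]
ft_force: [0.2, 0.0, 2.1]
grip_width: 0.0188
grip_force: 40.0
```

```bash
python3 -c "
from h import *
st()"
```

```text
t 3.73 p [501.5 355.7   9.3] yaw -10.15 down [ 0.001  0.001 -1.   ] F [0.2 0.  2.1] w 18.8 gf 40.0
```

Measured TCP height is 9.3 mm, so the grip is shallow. I'll open, go 4 mm lower and grip again.

arm_command:
  delta_rot:
    - [0, 0, 0]
    - [0, 0, 0]
    - [0, 0, 0]
    - [0, 0, 0]
    - [0, 0, 0]
    - [0, 0, 0]
    - [0, 0, 0]
    - [0, 0, 0]
    - [0, 0, 0]
  delta_pos:
    - [0, 0, 0]
    - [0, 0, 0.001]
    - [0, 0, 0.004]
    - [0, 0, 0.004]
    - [0, 0, 0.004]
    - [0, 0, 0.004]
    - [0, 0, 0.004]
    - [0, 0, 0.004]
    - [0, 0, 0.004]
  gripper: [0.3, 0.3, 0.3, 0.3, 1, 1, 1, 1, 1]

```text
time: 4.48
position: [0.501, 0.3553, 0.0045]
tool_rot: [0.996, -0.088, -0.0, 0.0]
ft_force: [0.3, 0.7, -1.6]
grip_width: 0.0192
grip_force: 40.0
```

```bash
python3 -c "
from h import *
st();go((460,346,250,-10),(460,40,250,-10))"
```

```text
t 4.48 p [501.  355.3   4.5] yaw -10.14 down [-0. -0. -1.] F [ 0.3  0.7 -1.6] w 19.2 gf 40.0
rot [0.01, 0.02, -0.14] pos [-0.0388, 0.0164, -0.2455] rows>= 6.0
rot [0.01, 0.02, -0.14] pos [0.015, 0.3176, -0.2454] rows>= 9.6
```

arm_command:
  delta_rot:
    - [0, 0, 0]
    - [0, 0, 0]
    - [0, 0, 0]
    - [0, 0, 0]
    - [0, 0, 0]
    - [0, 0, 0]
    - [0, 0, 0]
  delta_pos:
    - [0, 0, -0.01]
    - [0, 0, -0.03]
    - [0, 0, -0.06]
    - [0, 0, -0.095]
    - [-0.02, 0.01, -0.13]
    - [-0.0388, 0.0164, -0.165]
    - [-0.0388, 0.0164, -0.165]
  gripper: [1, 1, 1, 1, 1, 1, 1]

```text
time: 5.07
position: [0.4586, 0.3466, 0.1762]
tool_rot: [0.996, -0.088, 0.002, -0.002]
ft_force: [0.8, 0.0, -3.5]
grip_width: 0.0195
grip_force: 40.0
```

```bash
python3 -c "
from h import *
st();go((462,75,130,-9.5))"
```

```text
t 5.07 p [458.6 346.6 176.2] yaw -10.06 down [ 0.005  0.003 -1.   ] F [ 0.8  0.  -3.5] w 19.5 gf 40.0
rot [-0.22, -0.24, -0.56] pos [0.0507, 0.267, 0.0454] rows>= 6.6
```

arm_command:
  delta_rot:
    - [0, 0, -0.5]
    - [0, 0, -0.5]
    - [0, 0, -0.5]
    - [0, 0, -0.5]
    - [0, 0, -0.5]
    - [0, 0, -0.5]
    - [0, 0, -0.5]
    - [0, 0, -0.5]
    - [0, 0, -0.5]
    - [0, 0, -0.5]
    - [0, 0, -0.5]
  delta_pos:
    - [0.004, 0.02, 0]
    - [0.011, 0.055, 0]
    - [0.018, 0.095, 0]
    - [0.026, 0.135, 0.0]
    - [0.033, 0.175, 0.01]
    - [0.04, 0.21, 0.02]
    - [0.046, 0.24, 0.03]
    - [0.0507, 0.26, 0.04]
    - [0.0507, 0.267, 0.045]
    - [0.0507, 0.267, 0.045]
    - [0.0507, 0.267, 0.045]
  gripper: [1, 1, 1, 1, 1, 1, 1, 1, 1, 1, 1]

```text
time: 5.98
position: [0.4626, 0.0745, 0.1244]
tool_rot: [0.996, -0.085, -0.001, -0.0]
ft_force: [-0.9, 0.3, -3.0]
grip_width: 0.0197
grip_force: 40.0
```

Run:
```python
from h import *
st(); t=snap('top'); s=snap('scene')
def crop(c,x,y,w,h,k): return cv2.resize(c['pixels'][y:y+h,x:x+w],None,fx=k,fy=k,interpolation=cv2.INTER_CUBIC)
cv2.imwrite('pics/h1.png',np.hstack([crop(t,255,150,100,140,4),crop(s,295,130,100,140,4)]))
```

```text
t 5.98 p [462.6  74.5 124.4] yaw -9.7 down [-0.002  0.001 -1.   ] F [-0.9  0.3 -3. ] w 19.7 gf 40.0
```

View pics/h1.png

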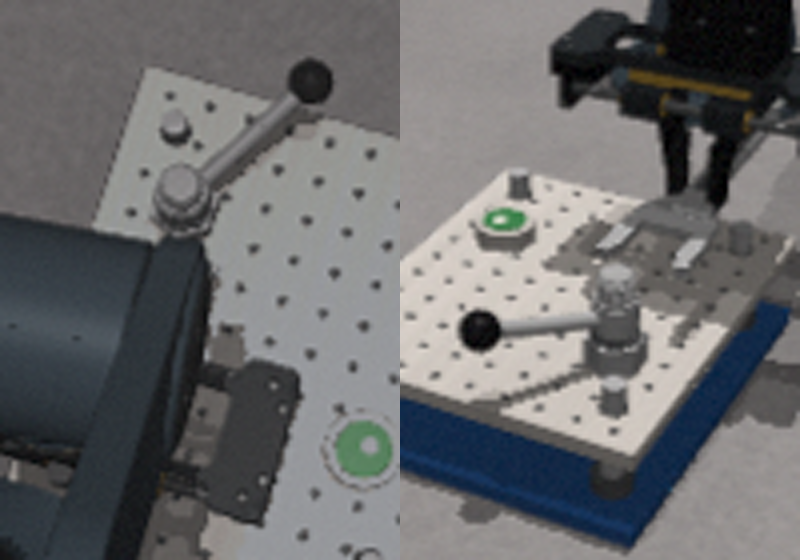

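Scene view: jaw tips at crop (602,247) and (683,267), and the nut centred at (615,355). The top view of the jaws is hidden by the arm, so I'll compare relative positions in the scene camera.

Run:
```python
from h import *
t=snap('top'); s=snap('scene'); p,r=tool(); x=r.as_matrix()[:,0]; y=np.array([-x[1],x[0],0])
S=lambda a,b:(295+(a-400)/4,130+b/4)
a=onz(s,*S(602,247),.129)*1e3; b=onz(s,*S(683,267),.129)*1e3; print('tips seen',a,b,(a+b)/2,'exp mid',(p+.099*x)*1e3)
for z in (.142,.1,.085): print('axis scene at',z, [round(v,1) for v in onz(s,348.75,218.75,z)*1e3] if z==.085 else '')
# project candidate nut points
for q in ((595.5,52.3),(595.5,54.5),(595.5,50)): print(q,'px scene nut z85',proj(s,np.array([*q,85])/1e3),'screw top z142',proj(s,np.array([*q,142])/1e3),'top cam',proj(t,np.array([*q,142])/1e3))
print('meas scene nut x',S(615,355),'screw top',S(615,270))
```

```text
tips seen [547.19853514  32.03445416 129.        ] [556.71911862  87.63417313 129.        ] [551.95882688  59.83431364 129.        ] exp mid [560.94241006  59.07047863 125.32771792]
axis scene at 0.142 
axis scene at 0.1 
axis scene at 0.085 [np.float64(601.4), np.float64(55.6), np.float64(85.0)]
(595.5, 52.3) px scene nut z85 [348.08760886 217.24277572] screw top z142 [348.37674638 198.19542329] top cam [299.10381334 194.11715713]
(595.5, 54.5) px scene nut z85 [348.92890387 217.381763  ] screw top z142 [349.24515859 198.32700543] top cam [298.10733264 194.01446055]
(595.5, 50) px scene nut z85 [347.20915685 217.09764986] screw top z142 [347.47001525 198.05803504] top cam [300.14571002 194.22453425]
meas scene nut x (348.75, 218.75) screw top (348.75, 197.5)
```

arm_command:
  delta_rot:
    - [0, 0, 0]
    - [0, 0, 0]
    - [0, 0, 0]
    - [0, 0, 0]
    - [0, 0, 0]
  delta_pos:
    - [0, -0.001, 0.02]
    - [0, -0.001, 0.037]
    - [0, -0.001, 0.0465]
    - [0, -0.001, 0.0465]
    - [0, -0.001, 0.0465]
  gripper: [1, 1, 1, 1, 1]

```text
time: 6.6
position: [0.463, 0.0758, 0.0782]
tool_rot: [0.997, -0.083, -0.0, -0.0]
ft_force: [0.6, 0.2, -3.4]
grip_width: 0.0195
grip_force: 40.0
```

Run:
```python
from h import *
st(); s=snap('scene'); go((521.5,65,77,-9.5))
cv2.imwrite('pics/i1.png',cv2.resize(s['pixels'][160:250,300:400],None,fx=6,fy=6,interpolation=cv2.INTER_CUBIC))
```

```text
t 6.6 p [463.   75.8  78.2] yaw -9.57 down [-0.001  0.    -1.   ] F [ 0.6  0.2 -3.4] w 19.5 gf 40.0
rot [-0.0, -0.04, -0.09] pos [0.0589, 0.0008, 0.0017] rows>= 1.4
```

View pics/i1.png

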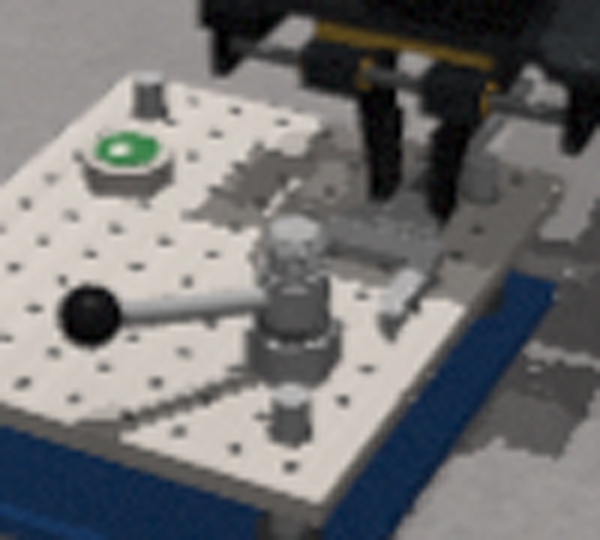

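The spanner is level, just above the plate, on the robot side of the nut (nut at crop 292,345; left jaw tip at 400,305). I'll slide it forward in stages.

arm_command:
  delta_rot:
    - [0, 0, 0]
    - [0, 0, 0]
    - [0, 0, 0]
    - [0, 0, 0]
    - [0, 0, 0]
    - [0, 0, 0]
  delta_pos:
    - [0.007, 0, 0.0005]
    - [0.014, 0, 0.001]
    - [0.021, 0, 0.001]
    - [0.028, 0, 0.001]
    - [0.034, 0, 0.001]
    - [0.036, 0, 0.001]
  gripper: [1, 1, 1, 1, 1, 1]

```text
time: 7.15
position: [0.5009, 0.0688, 0.0776]
tool_rot: [0.996, -0.084, 0.001, -0.0]
ft_force: [-0.4, -0.3, -3.2]
grip_width: 0.0192
grip_force: 40.0
```

Run:
```python
from h import *
st(); go((521.5,65,77,-9.5))
```

```text
t 7.15 p [500.9  68.8  77.6] yaw -9.66 down [ 0.003 -0.    -1.   ] F [-0.4 -0.3 -3.2] w 19.2 gf 40.0
rot [-0.01, -0.15, -0.16] pos [0.021, 0.0003, 0.0006] rows>= 0.5
```

arm_command:
  delta_rot:
    - [0, 0, 0]
    - [0, 0, 0]
    - [0, 0, 0]
    - [0, 0, 0]
    - [0, 0, 0]
    - [0, 0, 0]
  delta_pos:
    - [0.005, 0, 0]
    - [0.01, 0, 0]
    - [0.015, 0, 0]
    - [0.018, 0, 0]
    - [0.018, 0, 0]
    - [0.018, 0, 0]
  gripper: [1, 1, 1, 1, 1, 1]

```text
time: 7.65
position: [0.5168, 0.066, 0.0773]
tool_rot: [0.996, -0.084, 0.0, 0.0]
ft_force: [-0.0, -1.1, -3.3]
grip_width: 0.0192
grip_force: 40.0
```

Run:
```python
from h import *
st(); go((521.5,65,77,-9.5)); print(status.get_obs()['moment'])
```

```text
t 7.65 p [516.8  66.   77.3] yaw -9.64 down [ 0.001 -0.    -1.   ] F [-0.  -1.1 -3.3] w 19.2 gf 40.0
rot [0.01, -0.03, -0.14] pos [0.0048, 0.0002, 0.0003] rows>= 0.1
[-0.16195117 -0.04575643 -0.07289184]
```

arm_command:
  delta_rot:
    - [0, 0, 0]
    - [0, 0, 0]
    - [0, 0, 0]
    - [0, 0, 0]
  delta_pos:
    - [0.002, 0, 0]
    - [0.0035, 0, 0]
    - [0.0045, 0, 0]
    - [0.0045, 0, 0]
  gripper: [1, 1, 1, 1]

```text
time: 7.98
position: [0.5208, 0.0654, 0.0772]
tool_rot: [0.996, -0.084, -0.0, 0.0]
ft_force: [-0.4, -0.6, -3.1]
grip_width: 0.0194
grip_force: 40.0
```

arm_command:
  delta_rot:
    - [0, 0, 0]
    - [0, 0, 0]
    - [0, 0, 0]
  delta_pos:
    - [0.001, 0, 0]
    - [0.0015, 0, 0]
    - [0.0015, 0, 0]
  gripper: [1, 1, 1]

```text
time: 8.23
position: [0.5223, 0.0652, 0.0773]
tool_rot: [0.996, -0.084, -0.0, 0.0]
ft_force: [-0.3, -0.9, -3.1]
grip_width: 0.0197
grip_force: 40.0
```

arm_command:
  delta_rot:
    - [0, 0, 0]
    - [0, 0, 0]
    - [0, 0, 0]
  delta_pos:
    - [0.001, 0, 0]
    - [0.0015, 0, 0]
    - [0.0015, 0, 0]
  gripper: [1, 1, 1]

```text
time: 8.48
position: [0.5231, 0.065, 0.0771]
tool_rot: [0.996, -0.084, -0.001, 0.0]
ft_force: [-2.3, -1.6, -2.9]
grip_width: 0.0192
grip_force: 40.0
```

arm_command:
  delta_rot:
    - [0, 0, 0]
    - [0, 0, 0]
    - [0, 0, 0]
  delta_pos:
    - [0.001, 0, 0]
    - [0.0015, 0, 0]
    - [0.0015, 0, 0]
  gripper: [1, 1, 1]

```text
time: 8.73
position: [0.5233, 0.065, 0.0769]
tool_rot: [0.996, -0.084, -0.002, -0.0]
ft_force: [-5.1, -0.6, -1.6]
grip_width: 0.0195
grip_force: 40.0
```

Throat contact is felt at x≈523. I'll back off slightly, lower and release.

arm_command:
  delta_rot:
    - [0, 0, 0]
    - [0, 0, 0]
    - [0, 0, 0]
    - [0, 0, 0]
    - [0, 0, 0]
    - [0, 0, 0]
    - [0, 0, 0]
    - [0, 0, 0]
    - [0, 0, 0]
    - [0, 0, 0]
  delta_pos:
    - [-0.0015, 0, 0]
    - [-0.003, 0, 0.0005]
    - [-0.003, 0, 0.001]
    - [-0.003, 0, 0.001]
    - [-0.003, 0, 0.001]
    - [-0.003, 0, 0.001]
    - [-0.003, 0, 0.0]
    - [-0.003, 0, -0.02]
    - [-0.003, 0, -0.05]
    - [-0.003, 0, -0.08]
  gripper: [1, 1, 1, 0.3, 0, 0, 0, 0, 0, 0]

```text
time: 9.57
position: [0.522, 0.0653, 0.1577]
tool_rot: [0.996, -0.084, -0.001, -0.0]
ft_force: [0.3, 1.1, -0.2]
grip_width: 0.0429
grip_force: 0.0
```

Run:
```python
from h import *
st(); t=snap('top'); s=snap('scene')
for c,r in((t,(320,155,345,185)),(s,(300,195,330,225))):
    g=c['pixels'][r[1]:r[3],r[0]:r[2]].max(2)<45; y,x=np.nonzero(g); print('knob px',x.mean()+r[0],y.mean()+r[1],g.sum(), onz(c,x.mean()+r[0],y.mean()+r[1],.131)*1e3)
def crop(c,x,y,w,h,k): return cv2.resize(c['pixels'][y:y+h,x:x+w],None,fx=k,fy=k,interpolation=cv2.INTER_CUBIC)
cv2.imwrite('pics/j1.png',np.hstack([crop(t,250,150,100,140,4),crop(s,295,140,100,140,4)]))
```

```text
t 9.57 p [522.   65.3 157.7] yaw -9.64 down [-0.002  0.    -1.   ] F [ 0.3  1.1 -0.2] w 42.9 gf 0.0
knob px 332.3975903614458 170.2168674698795 83 [661.42794187 -14.79324682 131.        ]
knob px 314.75 212.25 68 [661.19266267 -12.71910664 131.        ]
```

View pics/j1.png

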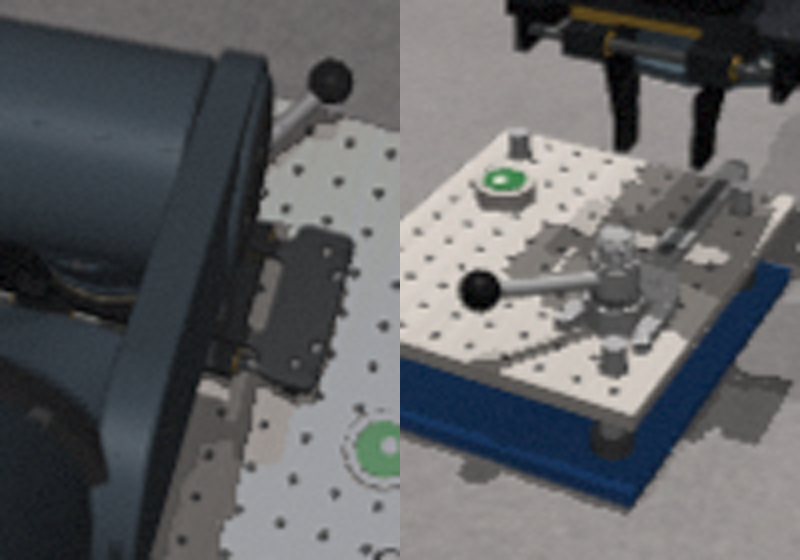

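The spanner sits on the nut with its handle beside the column (crop 735,180), and the knob has not moved: (661,-14), φ≈-45°. Next I move the closed fingers behind the knob.

Run:
```python
from h import *
go((530,70,195,0),(691,16,195,45),(691,16,121,45)); print(status.get_obs()['q'].round(2))
```

```text
rot [-0.01, -0.67, -9.62] pos [0.0031, -0.0054, -0.033] rows>= 1.3
rot [0.26, -0.65, -54.62] pos [0.1708, 0.0209, -0.0311] rows>= 7.6
rot [0.26, -0.65, -54.62] pos [0.17, 0.021, 0.0429] rows>= 7.6
[-0.09  0.48  1.74  0.    0.91  1.65]
```

arm_command:
  delta_rot:
    - [0, 0, -7]
    - [0, 0, -14]
    - [0, 0, -21]
    - [0, 0, -28]
    - [0, 0, -35]
    - [0, 0, -42]
    - [0, 0, -49]
    - [0, 0, -54.6]
    - [0, 0, -54.6]
    - [0, 0, -54.6]
    - [0, 0, -54.6]
    - [0, 0, -54.6]
  delta_pos:
    - [0, 0, -0.03]
    - [0.02, 0.003, -0.035]
    - [0.055, 0.007, -0.035]
    - [0.09, 0.011, -0.035]
    - [0.125, 0.015, -0.035]
    - [0.155, 0.019, -0.035]
    - [0.17, 0.021, -0.03]
    - [0.17, 0.021, 0]
    - [0.17, 0.021, 0.03]
    - [0.17, 0.021, 0.043]
    - [0.17, 0.021, 0.043]
    - [0.17, 0.021, 0.043]
  gripper: [1, 1, 1, 1, 1, 1, 1, 1, 1, 1, 1, 1]

```text
time: 10.67
position: [0.6859, 0.0163, 0.1134]
tool_rot: [0.924, 0.382, -0.001, -0.001]
ft_force: [-0.1, 0.6, 0.5]
grip_width: 0.0003
grip_force: 0.0
```

```bash
cat >> h.py <<'E'
AX=np.array([595.5,52.3]); 
def psh(phi,gap=0,z=121,off=22.5,rad=95):
    a=np.radians(phi); p=AX+rad*np.array([np.cos(a),np.sin(a)])+(off+gap)*np.array([-np.sin(a),np.cos(a)]); return (*p,z,phi+90)
E
python3 - <<'E'
from h import *
st(); go(psh(-45),psh(-50),psh(-55),psh(-60),psh(-65))
E
```

```text
t 10.67 p [685.9  16.3 113.4] yaw 44.96 down [-0.002  0.    -1.   ] F [-0.1  0.6  0.5] w 0.3 gf 0.0
rot [-0.09, 0.06, -0.04] pos [-0.016, 0.0056, -0.0076] rows>= 0.4
rot [-0.09, 0.07, 4.96] pos [-0.0243, 0.0072, -0.0076] rows>= 0.7
rot [-0.09, 0.07, 9.96] pos [-0.0328, 0.0081, -0.0075] rows>= 1.4
rot [-0.08, 0.07, 14.96] pos [-0.0413, 0.0082, -0.0075] rows>= 2.1
rot [-0.08, 0.08, 19.96] pos [-0.0498, 0.0076, -0.0075] rows>= 2.8
```

arm_command:
  delta_rot:
    - [0, 0, 0]
    - [0, 0, 0]
    - [0, 0, 2.5]
    - [0, 0, 5]
    - [0, 0, 7.5]
    - [0, 0, 10]
    - [0, 0, 12.5]
    - [0, 0, 15]
    - [0, 0, 17.5]
    - [0, 0, 20]
    - [0, 0, 20]
    - [0, 0, 20]
  delta_pos:
    - [-0.008, 0.0056, -0.005]
    - [-0.016, 0.0056, -0.005]
    - [-0.02, 0.0065, -0.005]
    - [-0.0243, 0.0072, -0.005]
    - [-0.0285, 0.0077, -0.005]
    - [-0.0328, 0.0081, -0.005]
    - [-0.037, 0.0082, -0.005]
    - [-0.0413, 0.0082, -0.005]
    - [-0.0455, 0.008, -0.005]
    - [-0.0498, 0.0076, -0.005]
    - [-0.0498, 0.0076, -0.005]
    - [-0.0498, 0.0076, -0.005]
  gripper: [1, 1, 1, 1, 1, 1, 1, 1, 1, 1, 1, 1]

```text
time: 11.67
position: [0.6606, -0.0257, 0.1229]
tool_rot: [0.976, 0.216, 0.006, 0.002]
ft_force: [5.5, 0.6, 0.3]
grip_width: 0.0004
grip_force: 2.3
```

```bash
cat >> h.py <<'E'
def kn(extra=0):
    for n,r in (('top',(285,150,360,260)),('scene',(285,180,345,240))):
        c=snap(n); im=c['pixels'][r[1]:r[3],r[0]:r[2]]; g=(im.max(2)<40).astype(np.uint8)
        k,l,stt,ce=cv2.connectedComponentsWithStats(g)
        for i in range(1,k):
            if 40<stt[i,4]<140:
                q=onz(c,ce[i][0]+r[0],ce[i][1]+r[1],.131)*1e3; d=q[:2]-AX
                print(n,'knob?',q[:2].round(1),'area',stt[i,4],'r',np.hypot(*d).round(1),'phi',np.degrees(np.arctan2(d[1],d[0])).round(1))
E
python3 - <<'E'
from h import *
st(); kn(); go(psh(-67.5),psh(-70),psh(-72.5),psh(-75),psh(-80))
E
```

```text
t 11.67 p [660.6 -25.7 122.9] yaw 24.92 down [ 0.012 -0.001 -1.   ] F [5.5 0.6 0.3] w 0.4 gf 2.3
scene knob? [527.  -96.3] area 92 r 163.6 phi -114.7
rot [0.35, -0.55, 2.44] pos [-0.0077, -0.0024, 0.0016] rows>= 0.4
rot [0.34, -0.55, 4.94] pos [-0.0119, -0.0017, 0.0016] rows>= 0.7
rot [0.33, -0.56, 7.44] pos [-0.0161, -0.0011, 0.0016] rows>= 1.0
rot [0.31, -0.57, 9.94] pos [-0.0203, -0.0008, 0.0015] rows>= 1.4
rot [0.29, -0.58, 14.94] pos [-0.0288, -0.0006, 0.0014] rows>= 2.1
```

arm_command:
  delta_rot:
    - [0, 0, 2.5]
    - [0, 0, 5]
    - [0, 0, 7.5]
    - [0, 0, 10]
    - [0, 0, 10]
  delta_pos:
    - [-0.0041, 0.0009, 0]
    - [-0.0083, 0.0016, 0]
    - [-0.0125, 0.0021, 0]
    - [-0.0168, 0.0025, 0]
    - [-0.0168, 0.0025, 0]
  gripper: [1, 1, 1, 1, 1]

```text
time: 12.18
position: [0.647, -0.036, 0.1229]
tool_rot: [0.992, 0.129, 0.006, 0.002]
ft_force: [5.1, 0.2, 1.7]
grip_width: 0.0005
grip_force: 2.8
```

```bash
cat >> h.py <<'E'
def ph():
    p,r=tool(); x=r.as_matrix()[:,0]; q=p[:2]*1e3-22.5*x[:2]/np.hypot(*x[:2])-AX
    f=np.array(status.get_obs()['ft_force']); print('contact r',np.hypot(*q).round(1),'phi',np.degrees(np.arctan2(q[1],q[0])).round(2),'F along push',round(float(f@x),1))
E
python3 - <<'E'
from h import *
st(); ph()
E
```

```text
t 12.18 p [647.  -36.  122.9] yaw 14.84 down [ 0.013 -0.003 -1.   ] F [5.1 0.2 1.7] w 0.5 gf 2.8
contact r 98.6 phi -72.47 F along push 5.0
```

arm_command:
  delta_rot:
    - [0, 0, 2.5]
    - [0, 0, 5]
    - [0, 0, 5]
  delta_pos:
    - [-0.0041, 0.0009, 0]
    - [-0.0083, 0.0016, 0]
    - [-0.0083, 0.0016, 0]
  gripper: [1, 1, 1]

```text
time: 12.43
position: [0.6398, -0.0401, 0.123]
tool_rot: [0.996, 0.086, 0.007, 0.003]
ft_force: [6.2, -2.1, 1.2]
grip_width: 0.0007
grip_force: 3.0
```

Run:
```python
from h import *
st(); ph()
```

```text
t 12.43 p [639.8 -40.1 123. ] yaw 9.86 down [ 0.014 -0.004 -1.   ] F [ 6.2 -2.1  1.2] w 0.7 gf 3.0
contact r 98.7 phi -77.05 F along push 5.7
```

arm_command:
  delta_rot:
    - [0, 0, 2.5]
    - [0, 0, 5]
    - [0, 0, 5]
  delta_pos:
    - [-0.0041, 0.0009, 0]
    - [-0.0083, 0.0016, 0]
    - [-0.0083, 0.0016, 0]
  gripper: [1, 1, 1]

```text
time: 12.68
position: [0.6322, -0.0435, 0.1231]
tool_rot: [0.999, 0.042, 0.007, 0.003]
ft_force: [7.4, -1.0, 1.1]
grip_width: 0.0005
grip_force: 3.1
```

Run:
```python
from h import *
st(); ph(); s=snap('scene'); t=snap('top')
def crop(c,x,y,w,h,k): return cv2.resize(c['pixels'][y:y+h,x:x+w],None,fx=k,fy=k,interpolation=cv2.INTER_CUBIC)
cv2.imwrite('pics/k1.png',np.hstack([crop(t,250,150,100,140,4),crop(s,295,140,100,140,4)]))
```

```text
t 12.68 p [632.2 -43.5 123.1] yaw 4.86 down [ 0.015 -0.005 -1.   ] F [ 7.4 -1.   1.1] w 0.5 gf 3.1
contact r 98.8 phi -81.67 F along push 7.3
```

View pics/k1.png

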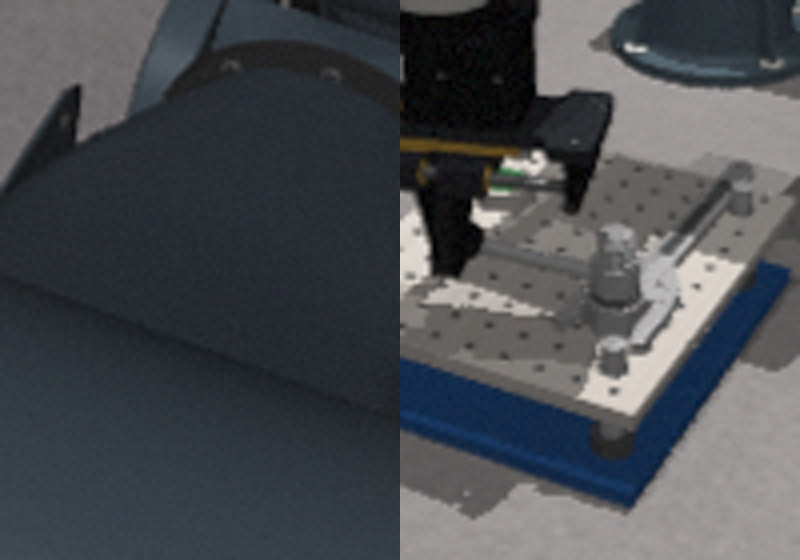

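The spanner handle now leans on the column (crop 735,185), and the fingers are pushing the knob at about (465,240). I continue in smaller steps.

arm_command:
  delta_rot:
    - [0, 0, 1.5]
    - [0, 0, 3]
    - [0, 0, 3]
  delta_pos:
    - [-0.0025, 0.0005, 0]
    - [-0.005, 0.001, 0]
    - [-0.005, 0.001, 0]
  gripper: [1, 1, 1]

```text
time: 13.03
position: [0.6278, -0.0452, 0.1232]
tool_rot: [1.0, 0.017, 0.008, 0.003]
ft_force: [7.4, -3.2, 1.4]
grip_width: 0.0003
grip_force: 3.3
```

Run:
```python
from h import *
st(); ph()
```

```text
t 13.03 p [627.8 -45.2 123.2] yaw 1.91 down [ 0.015 -0.005 -1.   ] F [ 7.4 -3.2  1.4] w 0.3 gf 3.3
contact r 98.7 phi -84.28 F along push 7.3
```

arm_command:
  delta_rot:
    - [0, 0, 1.5]
    - [0, 0, 3]
    - [0, 0, 3]
  delta_pos:
    - [-0.0025, 0.0005, 0]
    - [-0.005, 0.001, 0]
    - [-0.005, 0.001, 0]
  gripper: [1, 1, 1]

```text
time: 13.28
position: [0.6244, -0.0464, 0.1235]
tool_rot: [1.0, -0.01, 0.01, 0.003]
ft_force: [8.9, -2.0, -0.0]
grip_width: 0.0005
grip_force: 4.5
```

Run:
```python
from h import *
st(); ph()
```

```text
t 13.28 p [624.4 -46.4 123.5] yaw -1.12 down [ 0.019 -0.005 -1.   ] F [ 8.9 -2.  -0. ] w 0.5 gf 4.5
contact r 98.5 phi -86.27 F along push 9.0
```

arm_command:
  delta_rot:
    - [0, 0, 0.5]
    - [0, 0, 1]
    - [0, 0, 1]
  delta_pos:
    - [-0.0009, 0.0002, 0]
    - [-0.0017, 0.0003, 0]
    - [-0.0017, 0.0003, 0]
  gripper: [1, 1, 1]

```text
time: 13.53
position: [0.6236, -0.0467, 0.1237]
tool_rot: [1.0, -0.018, 0.01, 0.003]
ft_force: [10.1, -3.1, 0.1]
grip_width: 0.0004
grip_force: 5.1
```

Run:
```python
from h import *
st(); ph()
```

```text
t 13.53 p [623.6 -46.7 123.7] yaw -2.1 down [ 0.021 -0.006 -1.   ] F [10.1 -3.1  0.1] w 0.4 gf 5.1
contact r 98.3 phi -86.7 F along push 10.2
```

arm_command:
  delta_rot:
    - [0, 0, 0.5]
    - [0, 0, 1]
    - [0, 0, 1]
  delta_pos:
    - [-0.0009, 0.0002, 0]
    - [-0.0017, 0.0003, 0]
    - [-0.0017, 0.0003, 0]
  gripper: [1, 1, 1]

```text
time: 13.78
position: [0.6226, -0.047, 0.1238]
tool_rot: [1.0, -0.027, 0.011, 0.003]
ft_force: [11.5, -2.6, -1.1]
grip_width: 0.0005
grip_force: 5.6
```

Run:
```python
from h import *
st(); ph()
```

```text
t 13.78 p [622.6 -47.  123.8] yaw -3.09 down [ 0.022 -0.006 -1.   ] F [11.5 -2.6 -1.1] w 0.5 gf 5.6
contact r 98.2 phi -87.31 F along push 11.6
```

Force has risen well past the 5–9 N range (11.6 N) with the lever nearly stalled, so the jam nut is solid. I back off and lift clear.

arm_command:
  delta_rot:
    - [0, 0, 0]
    - [0, 0, 0]
    - [0, 0, 0]
    - [0, 0, 0]
    - [0, 0, 0]
    - [0, 0, 0]
    - [0, 0, 0]
    - [0, 0, 0]
    - [0, 0, 0]
    - [0, 0, 0]
    - [0, 0, 0]
  delta_pos:
    - [0.005, 0, 0]
    - [0.015, 0, 0]
    - [0.03, 0, 0]
    - [0.035, 0, -0.02]
    - [0.035, 0, -0.05]
    - [0.035, 0, -0.085]
    - [0.0, 0, -0.1]
    - [-0.035, 0, -0.1]
    - [-0.07, 0, -0.1]
    - [-0.11, 0, -0.1]
    - [-0.12, 0, -0.1]
  gripper: [1, 1, 1, 1, 1, 1, 1, 1, 0, 0, 0]

```text
time: 14.7
position: [0.4855, -0.0359, 0.2197]
tool_rot: [1.0, -0.026, -0.004, -0.001]
ft_force: [-1.4, 0.1, 0.4]
grip_width: 0.0129
grip_force: 0.0
```

Run:
```python
from h import *
st(); kn(); s=snap('scene'); t=snap('top')
def crop(c,x,y,w,h,k): return cv2.resize(c['pixels'][y:y+h,x:x+w],None,fx=k,fy=k,interpolation=cv2.INTER_CUBIC)
cv2.imwrite('pics/l1.png',np.hstack([crop(t,250,150,100,140,4),crop(s,295,140,100,140,4)]))
```

```text
t 14.7 p [485.5 -35.9 219.7] yaw -3.01 down [-0.008  0.002 -1.   ] F [-1.4  0.1  0.4] w 12.9 gf 0.0
scene knob? [604.1 -42. ] area 60 r 94.7 phi -84.8
```

View pics/l1.png

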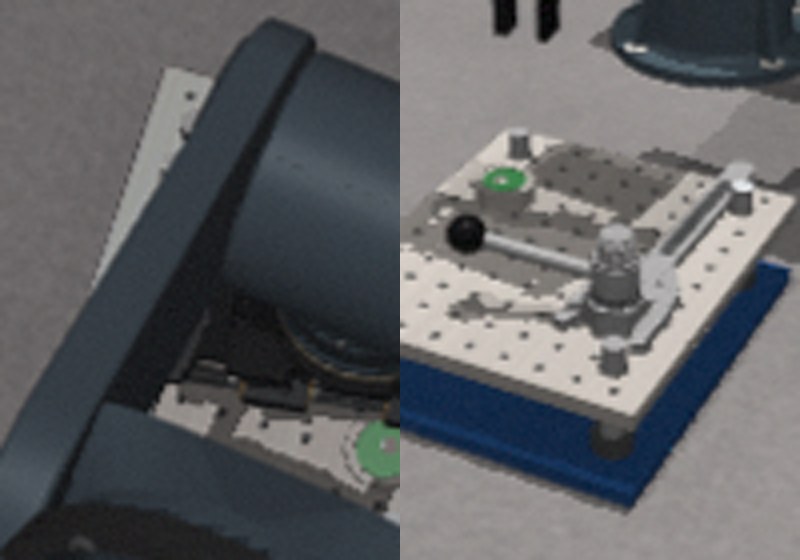

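That is my tenth picture: the spanner leans on the column at crop (738,185) and the knob is at (465,233), having turned about 0.70 rad in total. From here I work on numbers only. The lean geometry puts the spanner's yaw at about -12° and the grip point at about (522,68).

Run:
```python
from h import *
st(); go((522,68,150,-12),(522,68,90,-12),(522,68,77,-12))
```

```text
t 14.9 p [495.3 -38.1 220.7] yaw -3.05 down [ 0.004 -0.001 -1.   ] F [-0.3  0.6 -0.2] w 28.5 gf 0.0
rot [0.05, -0.24, 8.94] pos [0.0207, -0.1075, 0.0707] rows>= 3.1
rot [0.05, -0.24, 8.94] pos [0.0205, -0.1076, 0.1307] rows>= 4.1
rot [0.05, -0.24, 8.94] pos [0.0204, -0.1076, 0.1437] rows>= 4.3
```

arm_command:
  delta_rot:
    - [0, 0, 6]
    - [0, 0, 9]
    - [0, 0, 9]
    - [0, 0, 9]
    - [0, 0, 9]
    - [0, 0, 9]
    - [0, 0, 9]
  delta_pos:
    - [0.01, -0.035, 0]
    - [0.02, -0.07, 0.02]
    - [0.0207, -0.1, 0.05]
    - [0.0207, -0.1075, 0.07]
    - [0.0207, -0.1075, 0.07]
    - [0.0207, -0.1075, 0.07]
    - [0.0207, -0.1075, 0.07]
  gripper: [0, 0, 0, 0, 0, 0, 0]

```text
time: 15.48
position: [0.5222, 0.0681, 0.1501]
tool_rot: [0.994, -0.105, 0.001, 0.0]
ft_force: [0.1, -0.2, -0.5]
grip_width: 0.0437
grip_force: 0.0
```

Run:
```python
from h import *
st(); go((522,68,90,-12),(522,68,77,-12))
```

```text
t 15.48 p [522.2  68.1 150.1] yaw -12.05 down [ 0.003 -0.001 -1.   ] F [ 0.1 -0.2 -0.5] w 43.7 gf 0.0
rot [0.0, -0.16, -0.05] pos [-0.0003, 0.0002, 0.0601] rows>= 1.4
rot [0.0, -0.16, -0.05] pos [-0.0004, 0.0002, 0.0731] rows>= 1.8
```

arm_command:
  delta_rot:
    - [0, 0, 0]
    - [0, 0, 0]
    - [0, 0, 0]
    - [0, 0, 0]
    - [0, 0, 0]
    - [0, 0, 0]
    - [0, 0, 0]
    - [0, 0, 0]
    - [0, 0, 0]
    - [0, 0, 0]
    - [0, 0, 0]
  delta_pos:
    - [0, 0, 0.025]
    - [0, 0, 0.05]
    - [0, 0, 0.066]
    - [0, 0, 0.073]
    - [0, 0, 0.073]
    - [0, 0, 0.073]
    - [0, 0, 0.073]
    - [0, 0, 0.073]
    - [0, 0, 0.073]
    - [0, 0, 0.073]
    - [0, 0, 0.073]
  gripper: [0, 0, 0, 0, 0, 0.5, 1, 1, 1, 1, 1]
  grip_force: 40

```text
time: 16.4
position: [0.5204, 0.0668, 0.0772]
tool_rot: [0.995, -0.103, 0.0, 0.002]
ft_force: [-2.1, -8.2, 3.4]
grip_width: 0.019
grip_force: 40.0
```

Run:
```python
from h import *
st(); print(status.get_obs()['moment'].round(2)); kn()
```

```text
t 16.4 p [520.4  66.8  77.2] yaw -11.87 down [ 0.001 -0.004 -1.   ] F [-2.1 -8.2  3.4] w 19.0 gf 40.0
[-1.55  0.34  0.03]
top knob? [603.  -43.3] area 80 r 95.9 phi -85.5
scene knob? [602.8 -42. ] area 56 r 94.6 phi -85.5
```

The grip is pressing about 8 N sideways towards the column, so I'll relieve that before pulling.

arm_command:
  delta_rot:
    - [0, 0, 0]
    - [0, 0, 0]
    - [0, 0, 0]
  delta_pos:
    - [0, 0.0015, 0]
    - [0, 0.003, 0]
    - [0, 0.003, 0]
  gripper: [1, 1, 1]

```text
time: 16.75
position: [0.5203, 0.0666, 0.0772]
tool_rot: [0.994, -0.105, 0.001, -0.001]
ft_force: [0.8, 2.3, 5.6]
grip_width: 0.0193
grip_force: 40.0
```

Run:
```python
from h import *
st(); print(status.get_obs()['moment'].round(2))
```

```text
t 16.75 p [520.3  66.6  77.2] yaw -12.06 down [ 0.002  0.001 -1.   ] F [0.8 2.3 5.6] w 19.3 gf 40.0
[0.29 0.02 0.15]
```

arm_command:
  delta_rot:
    - [0, 0, 0]
    - [0, 0, 0]
    - [0, 0, 0]
    - [0, 0, 0]
    - [0, 0, 0]
    - [0, 0, 0]
  delta_pos:
    - [0, -0.0005, -0.0015]
    - [-0.002, -0.0005, -0.003]
    - [-0.005, -0.0005, -0.003]
    - [-0.009, -0.0005, -0.003]
    - [-0.012, -0.0005, -0.003]
    - [-0.012, -0.0005, -0.003]
  gripper: [1, 1, 1, 1, 1, 1]

```text
time: 17.25
position: [0.5188, 0.067, 0.0806]
tool_rot: [0.994, -0.105, 0.012, 0.0]
ft_force: [14.1, -5.0, -9.6]
grip_width: 0.0193
grip_force: 40.0
```

Run:
```python
from h import *
st(); print(status.get_obs()['moment'].round(2)); kn()
```

```text
t 17.25 p [518.8  67.   80.6] yaw -12.03 down [ 0.023 -0.003 -1.   ] F [14.1 -5.  -9.6] w 19.3 gf 40.0
[-0.75 -2.35  0.02]
top knob? [603.2 -43.4] area 79 r 96.1 phi -85.4
scene knob? [603.9 -41.9] area 56 r 94.6 phi -84.9
```

Pulling with 14 N barely moves it: the spanner's jaws are lightly wedged on the nut. I'll ease back, turn the spanner about 4° away from the column (the nut follows slightly), then turn back to centre the play before pulling again.

arm_command:
  delta_rot:
    - [0, 0, 0]
    - [0, 0, 0]
    - [0, 0, 0]
    - [0, 0, -1]
    - [0, 0, -2]
    - [0, 0, -3]
    - [0, 0, -4]
    - [0, 0, -4]
  delta_pos:
    - [0.005, 0, 0.001]
    - [0.01, 0, 0.0015]
    - [0.012, 0, 0.0015]
    - [0.012, 0.0013, 0.0015]
    - [0.012, 0.0026, 0.0015]
    - [0.012, 0.0039, 0.0015]
    - [0.0122, 0.0052, 0.0015]
    - [0.0122, 0.0052, 0.0015]
  gripper: [1, 1, 1, 1, 1, 1, 1, 1]

```text
time: 18.02
position: [0.5181, 0.0615, 0.0778]
tool_rot: [0.998, -0.069, -0.0, -0.0]
ft_force: [-1.2, 3.0, 2.4]
grip_width: 0.0195
grip_force: 40.0
```

Run:
```python
from h import *
st(); print(status.get_obs()['moment'].round(2)); kn()
```

```text
t 18.02 p [518.1  61.5  77.8] yaw -7.97 down [-0.001  0.    -1.   ] F [-1.2  3.   2.4] w 19.5 gf 40.0
[ 0.81 -0.11  0.1 ]
top knob? [610.1 -42.4] area 83 r 95.8 phi -81.3
top knob? [469.7  66.2] area 42 r 126.6 phi 173.7
scene knob? [610.1 -40.9] area 55 r 94.4 phi -81.1
```

arm_command:
  delta_rot:
    - [0, 0, 1]
    - [0, 0, 2]
    - [0, 0, 3]
    - [0, 0, 3]
  delta_pos:
    - [0, -0.0013, 0]
    - [0, -0.0026, 0]
    - [0, -0.0039, -0.0005]
    - [0, -0.0039, -0.0005]
  gripper: [1, 1, 1, 1]

```text
time: 18.45
position: [0.5189, 0.0653, 0.0779]
tool_rot: [0.995, -0.096, -0.001, 0.0]
ft_force: [-1.2, 1.8, -2.3]
grip_width: 0.0192
grip_force: 40.0
```

Run:
```python
from h import *
st(); print(status.get_obs()['moment'].round(2)); kn()
```

```text
t 18.45 p [518.9  65.3  77.9] yaw -11.07 down [-0.001 -0.    -1.   ] F [-1.2  1.8 -2.3] w 19.2 gf 40.0
[ 0.32 -0.03  0.14]
top knob? [610.2 -42.4] area 83 r 95.8 phi -81.2
scene knob? [610.1 -40.9] area 55 r 94.4 phi -81.1
```

The spanner came back without the nut, so it is free. Now I pull it off.

arm_command:
  delta_rot:
    - [0, 0, 0]
    - [0, 0, 0]
    - [0, 0, 0]
    - [0, 0, 0]
    - [0, 0, 0]
  delta_pos:
    - [-0.003, 0, -0.0005]
    - [-0.007, 0, -0.0005]
    - [-0.012, 0, -0.0005]
    - [-0.015, 0, -0.0005]
    - [-0.015, 0, -0.0005]
  gripper: [1, 1, 1, 1, 1]

```text
time: 18.97
position: [0.5029, 0.0682, 0.0787]
tool_rot: [0.995, -0.096, -0.001, 0.0]
ft_force: [-0.9, 0.9, -2.9]
grip_width: 0.0194
grip_force: 40.0
```

Run:
```python
from h import *
st(); kn()
```

```text
t 18.97 p [502.9  68.2  78.7] yaw -11.02 down [-0.002  0.    -1.   ] F [-0.9  0.9 -2.9] w 19.4 gf 40.0
top knob? [610.1 -42.4] area 80 r 95.9 phi -81.2
scene knob? [610.1 -40.9] area 55 r 94.4 phi -81.1
```

arm_command:
  delta_rot:
    - [0, 0, 0]
    - [0, 0, 0]
    - [0, 0, 0]
    - [0, 0, 0]
    - [0, 0, 0]
    - [0, 0, 0]
    - [0, 0, 0]
    - [0, 0, 0]
    - [0, 0, 0]
    - [0, 0, 0]
  delta_pos:
    - [-0.008, 0, 0]
    - [-0.018, 0, 0]
    - [-0.028, 0, 0]
    - [-0.036, 0, 0]
    - [-0.036, 0, -0.002]
    - [-0.036, 0, -0.02]
    - [-0.036, 0, -0.05]
    - [-0.036, 0, -0.08]
    - [-0.036, 0, -0.1]
    - [-0.036, 0, -0.1]
  gripper: [1, 1, 1, 1, 1, 1, 1, 1, 1, 1]

```text
time: 19.9
position: [0.4722, 0.0748, 0.1827]
tool_rot: [0.995, -0.096, 0.005, -0.0]
ft_force: [0.6, -0.8, -4.2]
grip_width: 0.0191
grip_force: 40.0
```

Run:
```python
from h import *
st(); kn(); go((501,355,178,-6),(501,355,40,-6),(501,355,6,-6))
```

```text
t 19.9 p [472.2  74.8 182.7] yaw -11.03 down [ 0.01  -0.001 -1.   ] F [ 0.6 -0.8 -4.2] w 19.1 gf 40.0
top knob? [610.1 -42.4] area 85 r 95.8 phi -81.2
scene knob? [610.4 -40.7] area 56 r 94.2 phi -80.9
rot [-0.0, -0.09, -5.03] pos [-0.0224, -0.2809, 0.0011] rows>= 6.8
rot [-0.0, -0.09, -5.03] pos [-0.0227, -0.2809, 0.1391] rows>= 7.5
rot [-0.0, -0.09, -5.03] pos [-0.0227, -0.2809, 0.1731] rows>= 7.9
```

arm_command:
  delta_rot:
    - [0, 0, -1]
    - [0, 0, -2]
    - [0, 0, -3]
    - [0, 0, -4]
    - [0, 0, -5.5]
    - [0, 0, -5.5]
    - [0, 0, -5.5]
    - [0, 0, -5.5]
    - [0, 0, -5.5]
    - [0, 0, -5.5]
    - [0, 0, -5.5]
    - [0, 0, -5.5]
  delta_pos:
    - [0, -0.02, 0]
    - [0, -0.05, 0]
    - [0, -0.09, 0]
    - [0, -0.13, 0]
    - [0, -0.17, 0]
    - [0, -0.21, 0]
    - [0, -0.24, 0]
    - [0, -0.265, 0.01]
    - [0, -0.277, 0.03]
    - [0, -0.277, 0.06]
    - [0, -0.277, 0.09]
    - [0, -0.277, 0.09]
  gripper: [1, 1, 1, 1, 1, 1, 1, 1, 1, 1, 1, 1]

```text
time: 21.0
position: [0.5156, 0.3443, 0.0799]
tool_rot: [0.999, -0.048, -0.008, 0.004]
ft_force: [-1.6, -1.3, -4.3]
grip_width: 0.0191
grip_force: 40.0
```

Run:
```python
from h import *
st(); go((522,347,30,-5.5),(522,347,7,-5.5))
```

```text
t 21.0 p [515.6 344.3  79.9] yaw -5.5 down [-0.017 -0.008 -1.   ] F [-1.6 -1.3 -4.3] w 19.1 gf 40.0
rot [0.52, 0.93, 0.0] pos [0.0069, -0.0038, 0.0498] rows>= 1.2
rot [0.52, 0.93, 0.0] pos [0.0073, -0.004, 0.0728] rows>= 1.8
```

arm_command:
  delta_rot:
    - [0, 0, 0]
    - [0, 0, 0]
    - [0, 0, 0]
    - [0, 0, 0]
    - [0, 0, 0]
  delta_pos:
    - [0.005, -0.002, 0.02]
    - [0.005, -0.002, 0.045]
    - [0.005, -0.002, 0.055]
    - [0.005, -0.002, 0.055]
    - [0.005, -0.002, 0.055]
  gripper: [1, 1, 1, 1, 1]

```text
time: 21.42
position: [0.5267, 0.3479, 0.0334]
tool_rot: [0.999, -0.048, -0.001, 0.001]
ft_force: [0.3, 0.8, -3.3]
grip_width: 0.0194
grip_force: 40.0
```

Run:
```python
from h import *
st(); go((522,347,7,-5.5))
```

```text
t 21.42 p [526.7 347.9  33.4] yaw -5.55 down [-0.002 -0.001 -1.   ] F [ 0.3  0.8 -3.3] w 19.4 gf 40.0
rot [0.06, 0.11, -0.05] pos [-0.0046, 0.0013, 0.0264] rows>= 0.6
```

arm_command:
  delta_rot:
    - [0, 0, 0]
    - [0, 0, 0]
    - [0, 0, 0]
    - [0, 0, 0]
    - [0, 0, 0]
    - [0, 0, 0]
  delta_pos:
    - [-0.004, 0.001, 0.01]
    - [-0.004, 0.001, 0.018]
    - [-0.004, 0.001, 0.023]
    - [-0.004, 0.001, 0.0255]
    - [-0.004, 0.001, 0.0255]
    - [-0.004, 0.001, 0.0255]
  gripper: [1, 1, 1, 1, 1, 1]

```text
time: 21.92
position: [0.5235, 0.3478, 0.0084]
tool_rot: [0.999, -0.048, 0.0, -0.0]
ft_force: [-0.1, 0.4, -3.3]
grip_width: 0.0195
grip_force: 40.0
```

Run:
```python
from h import *
st()
```

```text
t 21.92 p [523.5 347.8   8.4] yaw -5.53 down [ 0.  0. -1.] F [-0.1  0.4 -3.3] w 19.5 gf 40.0
```

Still hanging about 1.5–2 mm above the mat. I'll lower 2 mm more, release, rise and withdraw.

arm_command:
  delta_rot:
    - [0, 0, 0]
    - [0, 0, 0]
    - [0, 0, 0]
    - [0, 0, 0]
    - [0, 0, 0]
    - [0, 0, 0]
    - [0, 0, 0]
    - [0, 0, 0]
    - [0, 0, 0]
    - [0, 0, 0]
    - [0, 0, 0]
    - [0, 0, 0]
  delta_pos:
    - [0, 0, 0.001]
    - [0, 0, 0.002]
    - [0, 0, 0.0025]
    - [0, 0, 0.0025]
    - [0, 0, 0.0025]
    - [0, 0, 0.0025]
    - [0, 0, 0.0]
    - [0, 0, -0.02]
    - [0, 0, -0.05]
    - [0, 0, -0.09]
    - [0, 0, -0.12]
    - [0, 0, -0.15]
  gripper: [1, 1, 1, 0.3, 0.1, 0, 0, 0, 0, 0, 0, 0]

```text
time: 22.92
position: [0.5235, 0.3478, 0.1605]
tool_rot: [0.999, -0.048, 0.001, -0.0]
ft_force: [-0.5, -0.6, -0.1]
grip_width: 0.0435
grip_force: 0.0
```

arm_command:
  delta_rot:
    - [0, 0, 0]
    - [0, 0, 0]
    - [0, 0, 0]
    - [0, 0, 0]
    - [0, 0, 0]
    - [0, 0, 0]
    - [0, 0, 0]
    - [0, 0, 0]
  delta_pos:
    - [0, 0.04, -0.05]
    - [0, 0.08, -0.1]
    - [0, 0.12, -0.1]
    - [0, 0.16, -0.1]
    - [-0.02, 0.2, -0.1]
    - [-0.05, 0.24, -0.1]
    - [-0.05, 0.28, -0.1]
    - [-0.05, 0.28, -0.1]
  gripper: [0, 0, 0, 0, 0, 0, 0, 0]

```text
time: 23.58
position: [0.4446, 0.0721, 0.2588]
tool_rot: [0.999, -0.048, 0.0, 0.0]
ft_force: [0.9, -1.7, -0.0]
grip_width: 0.0434
grip_force: 0.0
```

Run:
```python
from h import *
st(); kn(); t=snap('top'); s=snap('scene')
for n,c,r,z in (('top',t,(135,165,225,305),.013),('scene',s,(430,195,500,290),.013)):
    im=c['pixels'].astype(int)[r[1]:r[3],r[0]:r[2]]; g=im.max(2)
    # spanner = bright blob inside the mat (dark hull)
    k=cv2.findContours((g<45).astype(np.uint8),cv2.RETR_EXTERNAL,2)[0]; m=cv2.convexHull(np.vstack([q for q in k if cv2.contourArea(q)>60]))
    M=np.zeros(g.shape,np.uint8); cv2.fillConvexPoly(M,m,1); M=cv2.erode(M,np.ones((3,3)))
    b=((g>70)&(M>0)).astype(np.uint8); kk,l,stt,ce=cv2.connectedComponentsWithStats(b); i=1+stt[1:,4].argmax()
    y,x=np.nonzero(l==i); P=np.array([onz(c,u+r[0],v+r[1],z)[:2]*1e3 for u,v in zip(x,y)])
    e=np.array([np.cos(np.radians(-5.5)),np.sin(np.radians(-5.5))]); a=P@e; f=P@[-e[1],e[0]]
    c0=np.array([502.6,348.3]); print(n,'area',len(x),'along',(a.min()-c0@e).round(1),(a.max()-c0@e).round(1),'lat',(f.min()-c0@[-e[1],e[0]]).round(1),(f.max()-c0@[-e[1],e[0]]).round(1))
    Q=np.array([onz(c,q[0][0]+r[0],q[0][1]+r[1],.004)[:2]*1e3 for q in m]); print('  mat hull along',(Q@e-c0@e).min().round(1),(Q@e-c0@e).max().round(1))
im=t['pixels'][:,:,1].astype(int)-t['pixels'][:,:,2]; y,x=np.nonzero(im[240:285,325:365]>25); print('level px',x.mean()+325,y.mean()+240,onz(t,x.mean()+325,y.mean()+240,.09)[:2])
```

```text
t 23.58 p [444.6  72.1 258.8] yaw -5.52 down [ 0.    -0.001 -1.   ] F [ 0.9 -1.7 -0. ] w 43.4 gf 0.0
top knob? [610.1 -42.4] area 87 r 95.8 phi -81.2
scene knob? [610.5 -40.7] area 55 r 94.2 phi -80.8
top area 461 along 17.2 72.6 lat -111.0 -41.7
  mat hull along -183.1 141.9
scene area 827 along -114.8 128.1 lat -32.0 35.1
  mat hull along -141.6 145.0
level px 345.2519083969466 262.0381679389313 [ 0.46355046 -0.0645899 ]
```

```bash
python3 -c "
from h import *
print(robot.hand_in())"
```

```text
the job is handed in; nothing more can be done
None
```

I handed the job in at about 24 s: the jam lever came up solid at about 11.6 N at the knob, and the spanner is off the nut and flat on its mat. The spanner wedged, and freeing it turned the lower nut back about 4° together with the lever; I judged it solid by force, not by reading the jam angle.

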